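Move the fossils to the display rack in reverse order

TASK

Move the four fossils from the brown wooden drying rack into the four bays of the white display rack, one to a bay, in reverse order: the fossil next to the red post of the drying rack goes into the white bay farthest from the white rack's red post, the second into the second farthest, and so on, so that the one farthest from the red post ends up next to the white rack's red post. They are brittle: set each one down rather than dropping it, right way up and flat, in the middle of its bay, and let go.

Things in the scene. Friction and masses are not known exactly. Their poses are not given: they have to be found in the camera images.
- drying_rack: Brown wooden drying rack, a fossil in each bay at the start. Fixed. Origin mid-row, under; x across (board 90 mm), y along, yaw under 0.12. Floor 14 mm up; bay centres y = +112.5, +37.5, -37.5, -112.5 mm (round cork spots), 4 mm high ribs between. Red post, 30 mm tall, at y = +158 mm (robot's left). Ledge 6 mm high on the robot's side, to x = -68 mm. Loose glue jar, 38 mm tall, at y = -188 mm.
- white_rack: White display rack, empty; behind or in front of the other. Fixed. Origin mid-row, under; x across (board 90 mm), y along, yaw under 0.12. Floor 14 mm up; bay centres y = +112.5, +37.5, -37.5, -112.5 mm (round grey spots), 4 mm high ribs between. Red post, 30 mm tall, at y = +158 mm (robot's left). Ledge 6 mm high on the robot's side, to x = -68 mm. Loose stone chip, 20 mm tall, at y = -188 mm.
- grey_ammonite: Dark grey coiled ammonite, a round disc 54 mm in diameter and 20 mm thick, lying flat, about 70 g. Origin at the centre of its underside, z up, any yaw.
- rust_ammonite: Small rust-orange coiled ammonite, a round disc 40 mm in diameter and 18 mm thick, lying flat, about 70 g. Origin at the centre of its underside, z up, any yaw.
- trilobite: Black trilobite, an oval 58 mm long (its y axis, head at +y) and 36 mm wide (its x axis), 15 mm thick with straight sides, lying flat, about 50 g. Origin at the centre of its underside, z up; at the start its length lies along the row to within 0.3 rad.
- sea_urchin: Cream domed sea urchin with a brown five-rayed star, 48 mm in diameter, 27 mm high, its sides upright from 4 to 15 mm above its flat underside, about 60 g. Origin at the centre of its underside, z up, any yaw.
- tag_red: Red tag, 18 x 40 x 4 mm, fixed to the drying rack's front ledge 56 mm in front (-x) of the centre of the bay where the grey ammonite lies at the start; same yaw as the rack, origin at the centre of its underside. It stays there as the record of where the grey ammonite came from.
- tag_yellow: Yellow tag, 18 x 40 x 4 mm, fixed to the drying rack's front ledge 56 mm in front (-x) of the centre of the bay where the rust ammonite lies at the start; same yaw as the rack, origin at the centre of its underside. It stays there as the record of where the rust ammonite came from.
- tag_green: Green tag, 18 x 40 x 4 mm, fixed to the drying rack's front ledge 56 mm in front (-x) of the centre of the bay where the trilobite lies at the start; same yaw as the rack, origin at the centre of its underside. It stays there as the record of where the trilobite came from.
- tag_blue: Blue tag, 18 x 40 x 4 mm, fixed to the drying rack's front ledge 56 mm in front (-x) of the centre of the bay where the sea urchin lies at the start; same yaw as the rack, origin at the centre of its underside. It stays there as the record of where the sea urchin came from.
Not all that is in view belongs to the job. Leave any blue or pink look-alike of the grey_ammonite alone.

How it is judged:
By the outcome, as a careful person would: the job done as asked, in the order asked, and still so for the second after the job is handed in, with the robot touching nothing.
It also fails if it takes over 96 s, if anything falls off the work surface, if the arm or the gripper's body presses on something with over 40 N, if the wrist force passes 120 N, or if a joint passes its speed limit or range.

ROBOT

A 6-joint arm with a two-finger parallel gripper is mounted at the origin on the work surface. World frame = base frame: x ahead of the robot, y to its left, z up, the work surface at z = 0. Lengths are in m, angles in rad, forces in N, time in s.
With the tool pointing down it reaches from about 0.2 to 0.875 m from the base axis. Payload 3.4 kg.
Tool frame: the origin (TCP) lies at the very end of the fingers, on their centre line; the grasp point (between the pads) lies 19 mm behind it; z points along the fingers, y is the line along which they close (so a half turn about z gives the same grasp; the last joint's range is limited). The gripper opens to 94 mm and grips with 3 to 60 N. Pads are 16 mm wide; open, the fingers measure 119 mm over their backs; the gripper's body (75 mm by 177 mm) begins 78 mm behind the grasp point.
Start: joints at [-1.27, 0.276, 1.505, -0, 1.361, -0.121], TCP at [0.235, -0.525, 0.205] pointing down, gripper open.
Joint ranges: [-2.89, 2.89], [-0.75, 2.08], [0.22, 2.7], [-1.18, 4.32], [0.11, 2.71], [-2.7, 2.7]. Speed limits (rad/s): [2.57, 2.57, 3.14, 3.14, 3.14, 3.14].

INTERFACE

Orientations are given as a rotation vector (axis times angle).
In Python, from rig import r, kinematics, read_camera, camera_params, order gives the robot as it stands. Calls block until the motion is done:
- r.move_pose(position, orientation): joint-space move of the TCP to a pose.
- r.move_l(position, rot=None, v=0.15): straight line of the TCP; rot=None keeps the orientation; v is the mean speed in m/s.
- r.move_joints(angles): joint-space move.
- r.release() and r.gripper_close(strength=None): open the fingers fully, or close them until they stop; strength is the grip in N (None keeps the last).
- r.dwell(seconds).
- kinematics.ik(position, orientation): joint angles nearest the present ones, or None.
- r.get_state(): the state.
- read_camera(name): name is "side" or "top" or "wrist"; returns (picture, depth): 400x640x3 uint8, red, green, blue; 400x640 float32, m along the optical axis (not along the pixel's ray), 0 where there is no reading.
- camera_params(name): a dict with "fx", "fy", "cx", "cy" (pixels), "rvec" (rotation vector, rad) and "tvec" (3), from world to camera coordinates, as OpenCV has them. Camera axes: x right, y down, z forward; pixel columns grow to the right and rows downward; lengths in m; the calibration is good to about 2 mm. A picture is of the moment at which its call begins: read the wrist's pose just before it. camera_params takes no time and is no camera call; for the wrist camera it gives the pose at the moment of the call.
A pose or a line that the arm cannot do raises r.MotionError and nothing moves.
- order.job_done(): hands the job in; it is judged then, once.
The state is a dict: "time": time; "qpos": joint angles; "joint_vel": joint speeds; "joint_torque": joint torques, N m; "tool_pos": TCP position; "orientation": TCP orientation; "wrist_force": force on the tool from outside, world axes, zero at the start; "wrist_torque": the same for the moment, N m; "grip_width": finger opening in m; "grasp_force": force on a finger pad.
Only numpy, scipy, OpenCV 4.12 (cv2) and the standard library are available. Lean on these libraries where they do the work, as an engineer would, in place of code of your own. Each camera call takes 0.05 s, during which the arm holds its last target. There are 200 camera calls.

## Working session

There is one attempt and no reset: what is moved stays moved. The work goes in short steps, each a Python script; the robot and the scene stay as the last script left them, time stands still between calls to the robot, and variables do not carry over. Pictures are saved under pics/ and viewed, at most 14 in all, crops included, and the job is handed in when it is done.

```bash
ls; mkdir -p pics; python3 - <<'E'
from rig import r,read_camera,camera_params
import cv2,numpy as np
for n in ("top","side"):
    p,d=read_camera(n); cv2.imwrite(f"pics/{n}0.png",p[:,:,::-1]); np.save(f"pics/{n}0.npy",d)
    print(n,camera_params(n),(d==0).mean())
s=r.get_state();print(s["time"],s["tool_pos"],s["orientation"])
E
```

```text
pics
top {'fx': 510.05114483010107, 'fy': 510.05114483010107, 'cx': 323.8770036248703, 'cy': 195.07483463486486, 'rvec': array([ 2.22555132, -2.16840614,  0.0702215 ]), 'tvec': array([0.01653631, 0.48835845, 1.01902656])} 0.003875
side {'fx': 362.24461885869187, 'fy': 362.24461885869187, 'cx': 317.526596552143, 'cy': 197.56863659502795, 'rvec': array([ 0.1242967 , -2.83302972,  1.29676442]), 'tvec': array([0.48713662, 0.04775023, 0.75009603])} 0.00384765625
0.1 [ 0.23525503 -0.52411278  0.20473165] [-3.07044845e+00 -6.57261771e-01  1.83918013e-04]
```

View pics/top0.png

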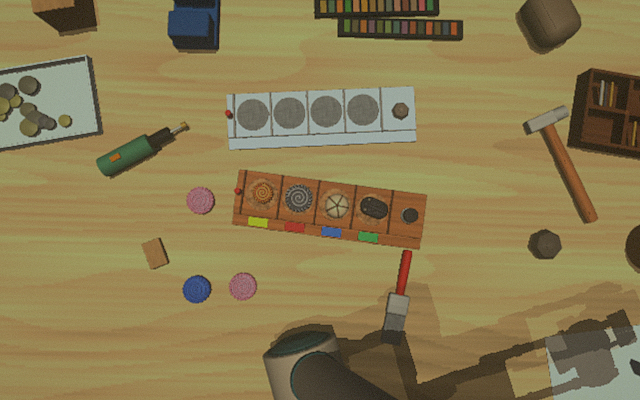

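View pics/side0.png

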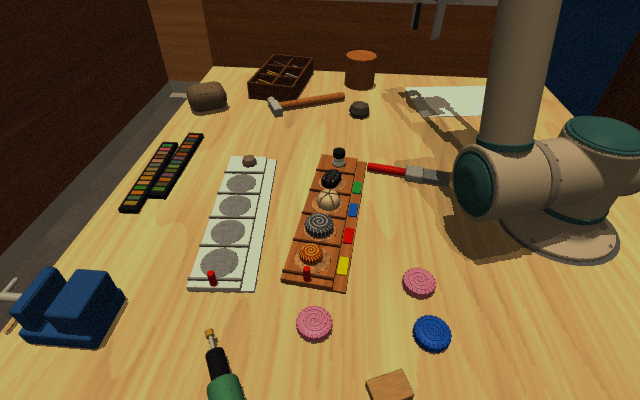

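The top view shows, from the drying rack's red post (238,191): rust (262,192), grey (299,198), urchin (336,206), trilobite (374,208). The white spots run from (253,114) to (363,109). I'll enlarge that area.

```bash
cat > h.py <<'E'
import numpy as np,cv2
from scipy.spatial.transform import Rotation as R
from rig import r,kinematics,read_camera,camera_params,order
def px2w(uv,z,c):
    """pixels -> world points on the plane(s) of height z"""
    uv=np.atleast_2d(np.float64(uv)); M=R.from_rotvec(c["rvec"]).as_matrix(); C=-M.T@c["tvec"]
    d=np.c_[(uv[:,0]-c["cx"])/c["fx"],(uv[:,1]-c["cy"])/c["fy"],np.ones(len(uv))]@M
    return C+d*((z-C[2])/d[:,2])[:,None]
def w2px(P,c):
    K=np.array([[c["fx"],0,c["cx"]],[0,c["fy"],c["cy"]],[0,0,1]])
    return cv2.projectPoints(np.float64(P),c["rvec"],c["tvec"],K,None)[0][:,0]
def down(psi):
    """tool z down, closing axis (tool y) at angle psi from world x"""
    y=np.array([np.cos(psi),np.sin(psi),0]);z=np.array([0,0,-1.]);x=np.cross(y,z)
    return R.from_matrix(np.c_[x,y,z]).as_rotvec()
E
python3 - <<'E'
from h import *
im=cv2.imread("pics/top0.png")[80:260,200:440]
cv2.imwrite("pics/crop0.png",cv2.resize(im,None,fx=3.2,fy=3.2,interpolation=cv2.INTER_CUBIC))
c=camera_params("top"); d=np.load("pics/top0.npy")
for n,uv in dict(rust=(262,192),grey=(299,198),urch=(336,206),tril=(374,208)).items(): 
    print(n,px2w(uv,.03,c)[0].round(4), d[uv[1],uv[0]])
w=px2w([(253,114),(289,113),(326,111.5),(363,109.5)],.014,c);print(w.round(4), np.diff(w,axis=0).round(4))
w=px2w([(258,222),(294,228),(331,232),(368,237)],.010,c);print(w.round(4), np.diff(w,axis=0).round(4))
print(camera_params("wrist"))
E
```

```text
rust [0.4897 0.1526 0.03  ] 1.0103766
grey [0.4797 0.0787 0.03  ] 1.0091339
urch [0.4657 0.0047 0.03  ] 1.0033176
tril [ 0.4637 -0.0711  0.03  ] 1.0098234
[[ 0.6494  0.178   0.014 ]
 [ 0.6535  0.1047  0.014 ]
 [ 0.6587  0.0293  0.014 ]
 [ 0.6649 -0.0462  0.014 ]] [[ 0.0041 -0.0733  0.    ]
 [ 0.0052 -0.0754  0.    ]
 [ 0.0062 -0.0755  0.    ]]
[[ 0.4299  0.161   0.01  ]
 [ 0.4197  0.0879  0.01  ]
 [ 0.4135  0.0129  0.01  ]
 [ 0.4054 -0.0622  0.01  ]] [[-0.0102 -0.0731  0.    ]
 [-0.0062 -0.075   0.    ]
 [-0.0082 -0.0751  0.    ]]
{'fx': 347.0627006636059, 'fy': 347.0627006636059, 'cx': 320.1783218552227, 'cy': 197.52454363335914, 'rvec': array([-2.45666214,  1.59037583,  0.20251132]), 'tvec': array([-0.57491274, -0.02556917,  0.3911474 ])}
```

View pics/crop0.png

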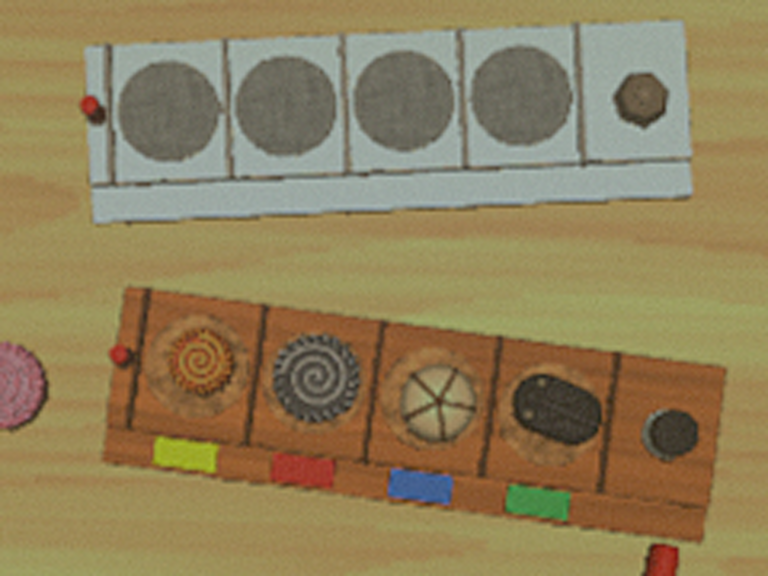

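The order from the red post is rust, grey, urchin, trilobite. The bay pitch comes out at about 75 mm, which matches the spec. Next I'll go above the racks for one closer wrist look, rectified to the floor plane.

```bash
cat >> h.py <<'E'
X0,Y0,S=.70,.23,2000.   # rectified map: x up, y left, 0.5 mm/px
def rect(im,c,z=.014,W=760,H=600):
    m=np.float64([[0,0],[W,0],[W,H],[0,H]]); P=np.c_[X0-m[:,1]/S,Y0-m[:,0]/S,np.full(4,z)]
    Hm=cv2.getPerspectiveTransform(np.float32(w2px(P,c)),np.float32(m))
    return cv2.warpPerspective(im,Hm,(W,H))
def cloud(d,c):
    v,u=np.nonzero(d>0); k=d[v,u]; M=R.from_rotvec(c["rvec"]).as_matrix()
    return (np.c_[(u-c["cx"])/c["fx"]*k,(v-c["cy"])/c["fy"]*k,k]-c["tvec"])@M
E
python3 - <<'E'
from h import *
best=None
q0=r.get_state()["qpos"]
for psi in (0,np.pi):
    q=kinematics.ik([.52,.05,.30],down(psi)); print(psi,q)
    if q is not None and (best is None or abs(np.array(q)-q0).sum()<best[0]): best=(abs(np.array(q)-q0).sum(),psi)
r.move_pose([.52,.05,.30],down(best[1]))
c=camera_params("wrist"); p,d=read_camera("wrist")
M=R.from_rotvec(c["rvec"]).as_matrix();print("cam",-M.T@c["tvec"],M[2])
bgr=np.ascontiguousarray(p[:,:,::-1]); cv2.imwrite("pics/w1raw.png",bgr)
cv2.imwrite("pics/w1.png",rect(bgr,c)); np.savez("pics/w1.npz",d=d,**c)
P=cloud(d,c); G=dict(rust=(.4897,.1526),grey=(.4797,.0787),urch=(.4657,.0047),tril=(.4637,-.0711))
for n,g in G.items():
    Q=P[(np.hypot(*(P[:,:2]-g).T)<.037)]; f=np.median(Q[Q[:,2]<.02,2]); T=Q[Q[:,2]>.024]
    (a,b),wh,ang=cv2.minAreaRect(np.float32(T[:,:2])*1000); print(n,"floor",f,"top",np.percentile(T[:,2],98),"n",len(T),a,b,wh,ang,T.mean(0)[:2])
print(best,r.get_state()["time"],r.get_state()["tool_pos"])
E
```

```text
0 [-3.73835804e-02  1.56121046e-01  1.43395388e+00 -4.44089210e-16
  1.55151773e+00 -3.73835804e-02]
3.141592653589793 None
cam [0.52083598 0.11980726 0.47899426] [-0.00129455 -0.24674841 -0.96907871]
rust floor 0.01438724231545414 top 0.034922985909368924 n 891 490.6806945800781 151.46629333496094 (39.8968391418457, 40.206703186035156) 11.392436027526855 [0.49089195 0.15162405]
grey floor 0.01423989097324926 top 0.4216781503300692 n 30217 480.74658203125 77.74746704101562 (58.96509552001953, 55.531063079833984) 34.167171478271484 [0.4751183  0.07055895]
urch floor 0.014264285157491778 top 0.39578652132509023 n 1262 470.799560546875 6.0644378662109375 (54.146610260009766, 47.33617401123047) 46.02403259277344 [0.47021515 0.01354508]
tril floor 0.014249206416310344 top 0.03358987461359873 n 862 466.5074462890625 -71.02665710449219 (56.393306732177734, 35.845027923583984) 68.63226318359375 [ 0.46686924 -0.06954248]
(np.float64(1.6994126885167644), 0) 2.4583 [0.52009526 0.04913786 0.29977904]
```

View pics/w1.png

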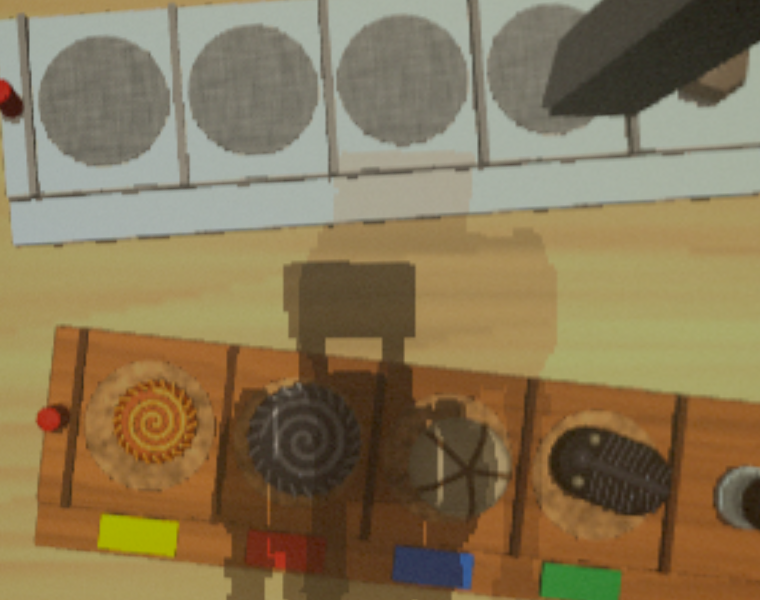

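The wrist and top estimates agree to 1–3 mm. White spots are at (104,100), (253,89), (402,80) and (551,68) in the map. That gives a rack origin of (0.657, 0.066) and yaw 0.07. I'll start with the rust ammonite, with checks.

```bash
cat >> h.py <<'E'
H=.0165
def bay(y): return np.array([.6573-y*np.sin(.07),.0664+y*np.cos(.07)])
def st(t):
    s=r.get_state(); print(t,round(s["time"],2),s["tool_pos"].round(4),"w",round(s["grip_width"],4),"gf",round(float(np.max(s["grasp_force"])),1),"F",s["wrist_force"].round(1))
def pick(p,psi,h=H):
    r.move_pose([*p,.10],down(psi)); r.move_l([*p,h],v=.12); st("at"); r.gripper_close(15); st("closed")
    r.move_l([*p,.10],v=.15); st("lift")
def place(p,h=H,psi=.07):
    r.move_pose([*p,.10],down(psi)); r.move_l([*p,.03],v=.15); r.move_l([*p,h],v=.03); st("down"); r.dwell(.2)
    r.release(); st("open"); r.move_l([*p,.10],v=.15)
E
python3 - <<'E'
from h import *
pick((.4903,.1520),-.11); 
c=camera_params("wrist"); p,d=read_camera("wrist"); cv2.imwrite("pics/hold.png",p[:,:,::-1])
place(bay(-.1125)); st("end")
E
```

```text
at 4.22 [0.4913 0.152  0.0172] w 0.0939 gf 0.0 F [-0.7  0.2 -0.5]
closed 5.1 [0.4902 0.152  0.0165] w 0.0396 gf 15.0 F [ 0.1 -0.3 -0.5]
lift 5.81 [0.4896 0.1518 0.0994] w 0.0394 gf 15.0 F [-0.7  0.2 -0.7]
down 8.11 [ 0.665  -0.0458  0.0165] w 0.0394 gf 15.0 F [-2.3  0.3 -0.2]
open 9.27 [ 0.6652 -0.0458  0.0165] w 0.0941 gf 0.0 F [ 0.3 -0.5  0.3]
end 9.97 [ 0.6645 -0.0457  0.0993] w 0.0942 gf 0.0 F [ 0.2 -0.2 -0.7]
```

View pics/hold.png

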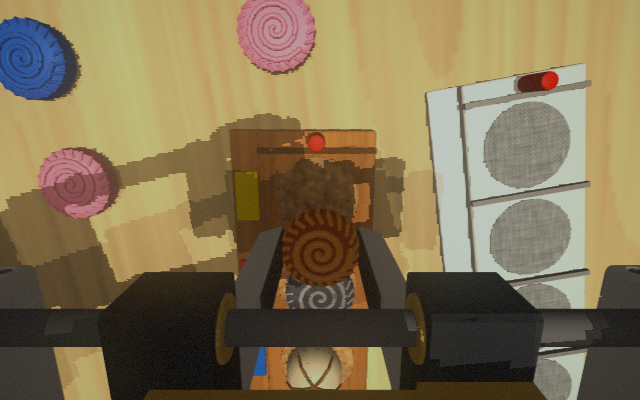

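The picture shows rust held centred between the pads at about (320,247), and the grip width of 39.5 mm is right for it. I'll do grey and the urchin next.

```bash
python3 - <<'E'
from h import *
pick((.4803,.0782),-.11)
if r.get_state()["grip_width"]>.045: place(bay(-.0375))
E
python3 - <<'E'
from h import *
if r.get_state()["grip_width"]>.09:
    pick((.4665,.0047),-.11)
    if r.get_state()["grip_width"]>.04: place(bay(.0375))
    p,d=read_camera("top"); im=p[80:260,200:440,::-1]
    cv2.imwrite("pics/crop3.png",cv2.resize(im,None,fx=3,fy=3,interpolation=cv2.INTER_CUBIC)); st("end")
E
```

```text
at 11.71 [0.4812 0.078  0.0168] w 0.094 gf 0.0 F [-0.1  0.  -0.7]
closed 12.42 [0.4804 0.0782 0.0167] w 0.0534 gf 15.0 F [-1.   0.5  2.4]
lift 13.12 [0.4796 0.0782 0.0994] w 0.0534 gf 15.0 F [ 0.3  0.1 -0.7]
down 15.11 [0.6598 0.029  0.0165] w 0.0536 gf 15.0 F [-0.8 -0.6  1.2]
open 16.09 [0.66   0.029  0.0165] w 0.0941 gf 0.0 F [ 0.7 -0.4 -0.5]
at 18.45 [0.4675 0.0046 0.0167] w 0.094 gf 0.0 F [0.3 0.7 0.3]
closed 19.23 [0.4666 0.0047 0.0166] w 0.0475 gf 15.0 F [-0.3 -1.1  0.2]
lift 19.94 [0.4658 0.0048 0.0994] w 0.0476 gf 15.0 F [ 0.1 -0.5 -0.7]
down 22.02 [0.6545 0.1038 0.0165] w 0.0473 gf 15.0 F [-1.4 -0.1  1.5]
open 23.07 [0.6547 0.1038 0.0165] w 0.094 gf 0.0 F [0.  0.6 0.7]
end 23.83 [0.6536 0.1037 0.0988] w 0.0942 gf 0.0 F [-0.4  0.9 -0.1]
```

View pics/crop3.png

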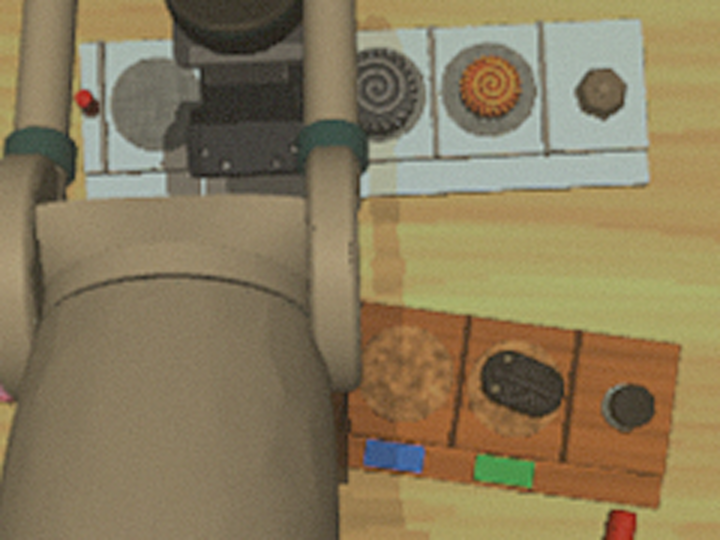

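Rust sits centred on its spot at (490,88) and grey is on its spot at about (380,90). The trilobite, at (522,382), is undisturbed and goes next.

```bash
python3 - <<'E'
from h import *
pick((.466,-.071),-.373)
if r.get_state()["grip_width"]>.03: place(bay(.1125))
r.move_pose([.40,-.40,.25],down(-.5))
p,d=read_camera("top"); im=p[80:260,200:440,::-1]
cv2.imwrite("pics/crop4.png",cv2.resize(im,None,fx=3,fy=3,interpolation=cv2.INTER_CUBIC)); st("end")
P=cloud(d,camera_params("top"))
for y in (.1125,.0375,-.0375,-.1125):
    b=bay(y); Q=P[np.hypot(*(P[:,:2]-b).T)<.036]; T=Q[Q[:,2]>.022]; (a,e),wh,g=cv2.minAreaRect(np.float32(T[:,:2])*1000)
    print(y,b.round(4),a,e,wh,g,np.percentile(T[:,2],95))
E
```

```text
at 25.69 [ 0.4668 -0.0709  0.0168] w 0.0942 gf 0.0 F [-0.2  0.6  0.1]
closed 26.62 [ 0.466  -0.071   0.0165] w 0.0363 gf 15.0 F [-0.2  0.4  0.8]
lift 27.32 [ 0.4653 -0.0708  0.0994] w 0.0357 gf 15.0 F [-0.9  0.2 -0.7]
down 29.73 [0.6493 0.1786 0.0164] w 0.0356 gf 15.0 F [-1.1 -0.7  0.9]
open 30.93 [0.6494 0.1786 0.0165] w 0.0937 gf 0.0 F [-0.4 -0.1 -0.1]
end 34.0 [ 0.4006 -0.3993  0.2497] w 0.0941 gf 0.0 F [0.2 0.1 0.7]
0.1125 [0.6494 0.1786] 647.068603515625 179.2960662841797 (36.27570343017578, 55.19502639770508) 3.894334077835083 0.03420777867368048
0.0375 [0.6547 0.1038] 653.0707397460938 102.74175262451172 (47.84142303466797, 46.26747131347656) 2.3229384422302246 0.04255426098594666
-0.0375 [0.6599 0.029 ] 657.7169799804688 31.478775024414062 (53.67070007324219, 52.364498138427734) 1.9690663814544678 0.037830231469531024
-0.1125 [ 0.6652 -0.0458] 663.1937255859375 -44.71086120605469 (40.22792053222656, 40.487735748291016) 1.092307686805725 0.03574057050581679
```

View pics/crop4.png

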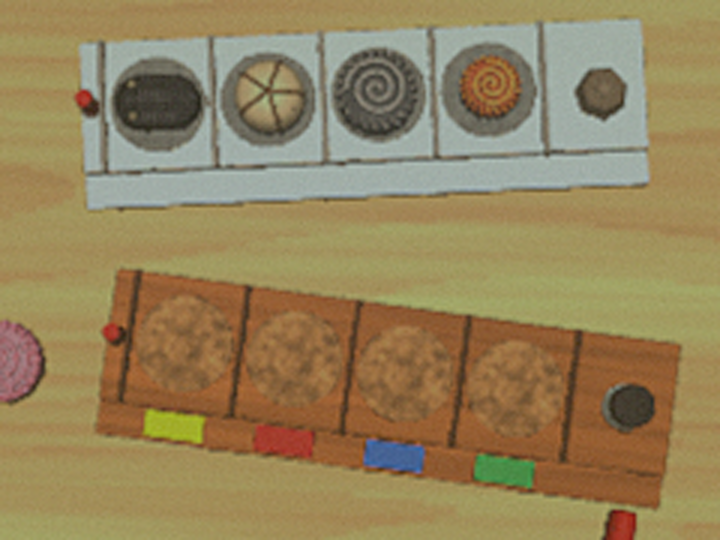

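All four are flat and within about 3 mm of their spot centres: trilobite (157,102), urchin (270,96), grey (379,90) and rust (490,85). They are in the reverse order asked, and nothing else has moved.

```bash
python3 -c "
from rig import order; print(order.job_done())"
```

```text
the job is handed in; nothing more can be done
None
```

The job is handed in: all four fossils are in the white rack in reverse order (trilobite next to the red post, then urchin, grey, rust), each set down flat within about 3 mm of its bay centre, at about 34 s of the 96 s.

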